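# Snap the vent weight onto the pressure cooker

### The job

The pressure cooker is shut and ready to come up to pressure: pick up its vent weight by the loop, set it over the tall vent stem on the lid and press it straight down, past the click, until it is fully home on its seat. Press firmly but do not ram it, leave the other things on the table where they are, and finish while you are still holding the weight pressed down on its seat.

Things in the scene. Friction and masses are not known exactly. Their poses are not given: they have to be found in the camera images.
- weight: Vent weight: upright hollow steel cylinder, 37 mm across, 42 mm tall, with a black loop on top; 72 mm tall in all, 0.1 to 0.17 kg. Stands on the table at the start. Origin: centre of its underside; z up its axis; the loop's flat lies along its x. Its bore is open below: a 20 mm wide lip at the mouth, 34 mm deep.
- weight_loop: The black arched finger loop on top of the weight, fixed to it, same origin and axes as the weight: 33 mm wide along x, 10 mm thick along y (pinch it across this, from above), from 42 to 72 mm above the weight's underside, with a 17 mm wide opening.
- cooker: Closed pressure cooker, plain steel, 212 mm across, domed lid locked on, lid top 118 mm high; does not move. Origin: centre of its underside. A black double handle reaches out 255 mm along its +y, a short black grip 127 mm along -y, both below 112 mm. On the lid: the tall vent stem at y = -40 mm and a low safety valve (128 mm high) at x = 42, y = 12 mm, not used.
- vent_seat (a point): Point on the vent stem's axis, on top of the 28 mm wide steel collar that is the weight's seat, 124 mm above the table; z up. Four ball-shaped spring catches stand out of the stem 7 mm above it, to 24 mm across: the weight's lip meets them 11 mm above the seat, needs a push of about 8 to 12 N to spring past, then snaps down to the seat and is held. Any turn about the axis will do.
- vent_tip (a point): Tip of the vent stem, on its axis, 30 mm above the seat. The upright steel stem is 16 mm thick and tapers to 7 mm over its top 8 mm, which guides the weight's bore onto it.
- kitchen_timer: Bystander: round white and red clockwork kitchen timer, 62 mm wide, 54 mm tall. Origin: centre of its underside.
- red_onion: Bystander: a red onion, 64 mm wide, 71 mm tall. Origin: centre of its underside.
- garlic_bulb: Bystander: a garlic bulb, 56 mm. Origin: centre of its underside.
- shaker: Bystander: glass shaker with white cap, 62 mm wide, 127 mm tall. Origin: centre of its underside.
- pepper_jar: Bystander: small spice jar with dark cap, 44 mm wide, 105 mm tall. Origin: centre of its underside.
- sauce_tub: Bystander: white sauce tub, 120 mm wide, 72 mm tall. Origin: centre of its underside.
Mind the look-alikes: they are no part of the job. Leave any red look-alike of the weight alone.

How it is judged:
On the way, in this order (a step that is already met when the one before it is completed fails the run):
1. the weight is lifted clear of the table, held by its loop (height (world z) of weight above 0.04 m and contact force between the fingers and weight_loop above 1 N and contact force between weight and cooker below 0.1 N and horizontal distance between weight and vent_seat above 0.03 m), for 0.2 s.
2. the weight has sprung past the catches and stands on the seat of the vent stem (z of weight in the frame of vent_seat between -0.003 and 0.002 m and horizontal distance between weight and vent_seat below 0.004 m and angle between weight's own z axis and vertical below 0.1 rad), for 0.2 s.
At the end, for the whole second after the job is handed in: The weight is upright, past the catches and on its seat (underside within 2 mm of it, within 4 mm of the stem's axis), still, and the gripper is still holding it down with more than 5 N between weight and cooker; no bystander has moved more than 30 mm (all of step 2 and contact force between weight and cooker above 5 N and contact force between the fingers and weight above 2 N and linear speed of weight below 0.02 m/s and not (distance of kitchen_timer from where it was at the start of the episode above 0.03 m) and not (distance of red_onion from where it was at the start of the episode above 0.03 m) and not (distance of garlic_bulb from where it was at the start of the episode above 0.03 m) and not (distance of shaker from where it was at the start of the episode above 0.03 m) and not (distance of pepper_jar from where it was at the start of the episode above 0.03 m) and not (distance of sauce_tub from where it was at the start of the episode above 0.03 m)); the arm keeps its last pose, push and grip.
It fails at once if the weight is rammed onto the cooker with more than 80 N (contact force between weight and cooker above 80 N).
It fails at once if a bystander is shifted by more than 30 mm (distance of any of kitchen_timer, red_onion, garlic_bulb, shaker, pepper_jar, sauce_tub from where it was at the start of the episode above 0.03 m).
It also fails if it takes over 51 s, if anything falls off the work surface, if the arm or the gripper's body presses on something with over 40 N, if the wrist force passes 120 N, or if a joint passes its speed limit or range.

### The arm

A 6-joint arm with a two-finger parallel gripper is mounted at the origin on a cart in front of the work surface, level with it; the furniture and walls round the work are solid. World frame = base frame: x ahead of the robot, y to its left, z up, the work surface at z = 0. Lengths are in m, angles in rad, forces in N, time in s.
With the tool pointing down it reaches from about 0.275 to 0.725 m from the base axis. Payload 5.6 kg.
Tool frame: the origin (TCP) lies at the very end of the fingers, on their centre line; the grasp point (between the pads) lies 19 mm behind it; z points along the fingers, y is the direction in which the jaws open and shut (so a half turn about z gives the same grasp; the last joint's range is limited). The gripper opens to 85 mm and grips with 20 to 120 N. Pads are 22 mm wide; open, the fingers measure 114 mm over their backs; the gripper's body (76 mm by 85 mm) begins 54 mm behind the grasp point. The pads swing forward as they close: fully open they stand 13 mm farther back than shut.
Start: joints at [-0.893, 0.255, 0.108, 0, -1.424, -0.285], TCP at [0.211, -0.508, 0.231] pointing down, gripper open.
Joint ranges: [-2.95, 2.95], [-1.21, 1.97], [-1.09, 1.5], [-2.87, 1.71], [-2.94, -0.07], [-3.05, 3.05]. Speed limits (rad/s): [2.57, 2.57, 3.14, 3.14, 3.14, 3.14].

### API

Orientations are given as a unit quaternion [w, x, y, z].
In Python, from station import ctrl gives the robot as it stands. Calls block until the motion is done:
- ctrl.move_ptp(position, orientation): joint-space move of the TCP to a pose.
- ctrl.servo_line(position, rot=None, speed=0.15, guard=None): straight line of the TCP; rot=None keeps the orientation; speed is the mean speed in m/s. With guard (N) it stops when the force on the tool has changed by that much, and returns True; else False.
- ctrl.goto_joints(angles): joint-space move.
- ctrl.grip(opening, newtons=None): opening from 0.0 (shut) to 1.0 (fully open); newtons is the grip in N (None keeps the last); returns when the fingers have stopped.
- ctrl.hold(seconds).
- ctrl.inverse_kinematics(position, orientation): joint angles nearest the present ones, or None.
- ctrl.state(): the state.
- ctrl.capture(name): name is "scene" or "top" or "wrist"; returns the picture (420x560x3 uint8, red, green, blue); there is no depth.
- ctrl.camera_model(name): a dict with "camera_matrix" (3x3 intrinsics, pixels), "world_to_cam" (4x4, takes a point from world to camera coordinates). Camera axes: x right, y down, z forward; pixel columns grow to the right and rows downward; lengths in m; the calibration is good to about 2 mm. A picture is of the moment at which its call begins: read the wrist's pose just before it. camera_model takes no time and is no camera call; for the wrist camera it gives the pose at the moment of the call.
A pose or a line that the arm cannot do raises ctrl.IKError and nothing moves.
- ctrl.job_done(): hands the job in, once; it reports no verdict.
The state is a dict: "time": time; "joint_positions": joint angles; "qvel": joint speeds; "joint_efforts": joint torques, N m; "position": TCP position; "ee_rot": TCP orientation; "ft_force": force on the tool from outside, world axes, zero at the start; "ft_torque": the same for the moment, N m; "grip_width": opening from 0.0 (shut) to 1.0 (fully open).
Only numpy, scipy, OpenCV 4.12 (cv2) and the standard library are available. Lean on these libraries where they do the work, as an engineer would, in place of code of your own. Each camera call takes 0.05 s, during which the arm holds its last target. There are 200 camera calls.

## Working session

There is one attempt and no reset: what is moved stays moved. The work goes in short steps, each a Python script; the robot and the scene stay as the last script left them, time stands still between calls to the robot, and variables do not carry over. Pictures are saved under pics/ and viewed, about 8 in all and at most 12, crops included, and the job is handed in when it is done.

```bash
mkdir -p pics; ls; python3 - <<'E'
from station import ctrl
import cv2
for n in("scene","top"):
    cv2.imwrite(f"pics/{n}0.png",ctrl.capture(n)[:,:,::-1])
    m=ctrl.camera_model(n);print(n,m["camera_matrix"],m["world_to_cam"])
s=ctrl.state();print(s["time"],s["position"],s["ee_rot"],s["ft_force"])
E
```

```text
pics
scene [[402.05471185   0.         274.3118306 ]
 [  0.         402.05471185 212.69117605]
 [  0.           0.           1.        ]] [[-0.89506186 -0.4458087   0.01090273  0.44513997]
 [-0.18459658  0.34814216 -0.91908712  0.23521469]
 [ 0.40594134 -0.82465244 -0.39390353  0.68980367]
 [ 0.          0.          0.          1.        ]]
top [[482.42755291   0.         276.57486856]
 [  0.         482.42755291 210.27639986]
 [  0.           0.           1.        ]] [[ 0.00908775 -0.99991237  0.00962594 -0.12680456]
 [-0.99149988 -0.01025991 -0.12970247  0.56057833]
 [ 0.12978987 -0.00836541 -0.99150623  1.35968362]
 [ 0.          0.          0.          1.        ]]
0.1 [ 0.21041524 -0.50769398  0.23050558] [-2.04723943e-04 -1.95115601e-01  9.80779893e-01  8.13776821e-04] [ 0.10442843 -0.60386601 -0.83197071]
```

View pics/top0.png

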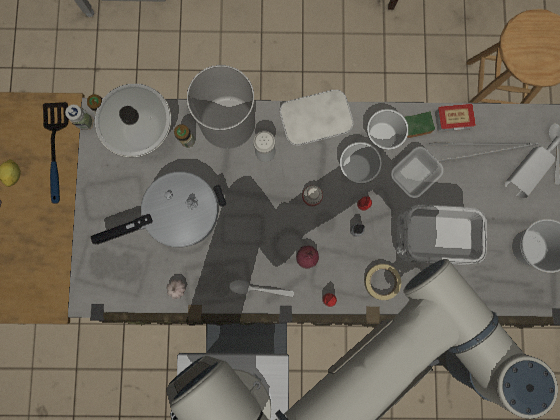

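View pics/scene0.png

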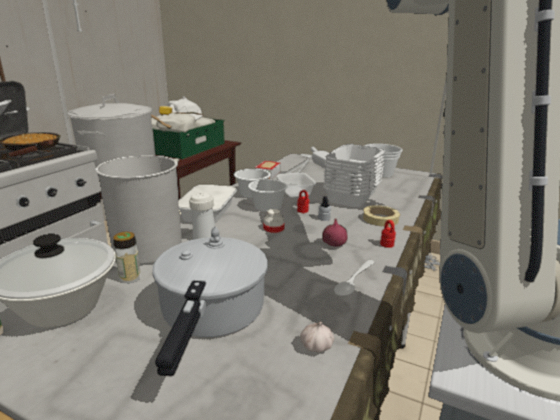

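The top view shows the weight (steel, black loop) near (357,228), with red look-alikes at (365,202) and (330,300). The cooker is at (180,210), its stem near (192,201) and its handle points left. I'll zoom in on both.

```bash
cat > h.py <<'E'
import numpy as np, cv2
def ray(m,u,v,z):
    K=m["camera_matrix"];T=m["world_to_cam"];R=T[:3,:3];c=-R.T@T[:3,3]
    d=R.T@np.linalg.solve(K,[u,v,1]); return c+d*(z-c[2])/d[2]
def proj(m,p):
    q=m["camera_matrix"]@(m["world_to_cam"]@np.r_[p,1])[:3]; return q[:2]/q[2]
E
python3 - <<'E'
import cv2,numpy as np
from h import *
from station import ctrl
a=cv2.imread("pics/top0.png");s=cv2.imread("pics/scene0.png")
f=lambda im,x,y,w,h:cv2.resize(im[y:y+h,x:x+w],(400,300),interpolation=cv2.INTER_CUBIC)
cv2.imwrite("pics/z.png",np.vstack([np.hstack([f(a,325,195,80,60),f(a,160,175,80,60)]),np.hstack([f(s,290,185,60,45),f(s,160,220,80,60)])]))
m=ctrl.camera_model("top");print(ray(m,357,228,.05),ray(m,192,201,.14),ray(m,180,210,.11))
w=ctrl.camera_model("wrist");print(w)
E
```

```text
[ 0.51137034 -0.35166907  0.05      ] [0.57106397 0.10661196 0.14      ] [0.55027104 0.14367939 0.11      ]
{'camera_matrix': array([[295.4928653 ,   0.        , 283.43975425],
       [  0.        , 295.4928653 , 207.34417589],
       [  0.        ,   0.        ,   1.        ]]), 'world_to_cam': array([[-0.38349633,  0.92353929,  0.00239528,  0.54905386],
       [ 0.89212265,  0.36977744,  0.25958008, -0.0338259 ],
       [ 0.23884669,  0.10168489, -0.96571861,  0.37870614],
       [ 0.        ,  0.        ,  0.        ,  1.        ]])}
```

View pics/z.png

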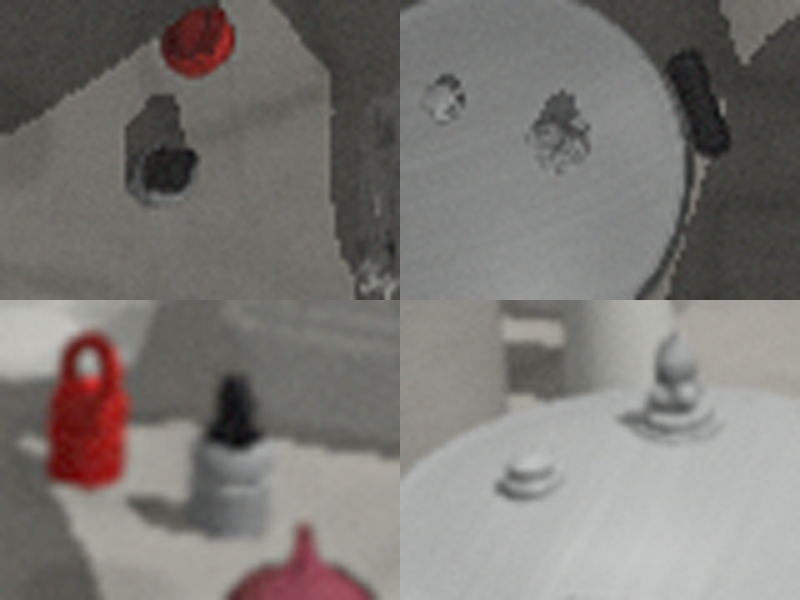

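Weight ≈ (0.51,-0.35), stem ≈ (0.57,0.106). Next I'll look at both from the wrist, starting with the weight.

```bash
cat >> h.py <<'E'
def quat(yaw): # tool down, jaw (y) axis direction in world at angle yaw
    a=(yaw+np.pi/2)/2  # v=(cos a, sin a): y axis=(sin2a,-cos2a)
    return np.array([0,np.cos(a),np.sin(a),0])
E
python3 - <<'E'
from h import *
from station import ctrl
q=ctrl.state()["ee_rot"]; print(np.degrees(np.arctan2(*[2*q[2]**2-1,2*q[1]*q[2]])), quat(np.arctan2(2*q[2]**2-1,2*q[1]*q[2])))
ctrl.move_ptp([.49,-.352,.2],q)
m=ctrl.camera_model("wrist");im=ctrl.capture("wrist")[:,:,::-1]
cv2.imwrite("pics/w1.png",im);np.savez("w1.npz",**{k:m[k] for k in("camera_matrix","world_to_cam")})
print(proj(m,[.511,-.352,.05]),ctrl.state()["time"],ctrl.state()["position"])
E
```

```text
112.50297703048086 [ 0.         -0.1951158   0.98078021  0.        ]
[275.87518994 213.7682635 ] 1.375 [ 0.48912844 -0.35303025  0.20040814]
```

View pics/w1.png

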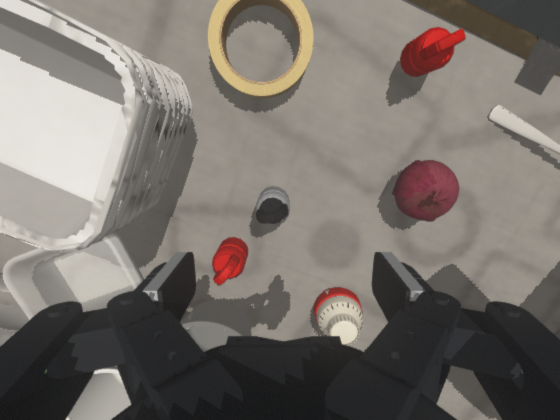

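The weight is at (272,205), a red look-alike at (230,258) and the onion at (427,190). I'll zoom to get the loop direction.

```bash
python3 - <<'E'
from h import *
im=cv2.imread("pics/w1.png");x,y=232,170
cv2.imwrite("pics/w1z.png",cv2.resize(im[y:y+60,x:x+80],None,fx=10,fy=10,interpolation=cv2.INTER_CUBIC))
E
```

```text
(no output)
```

View pics/w1z.png

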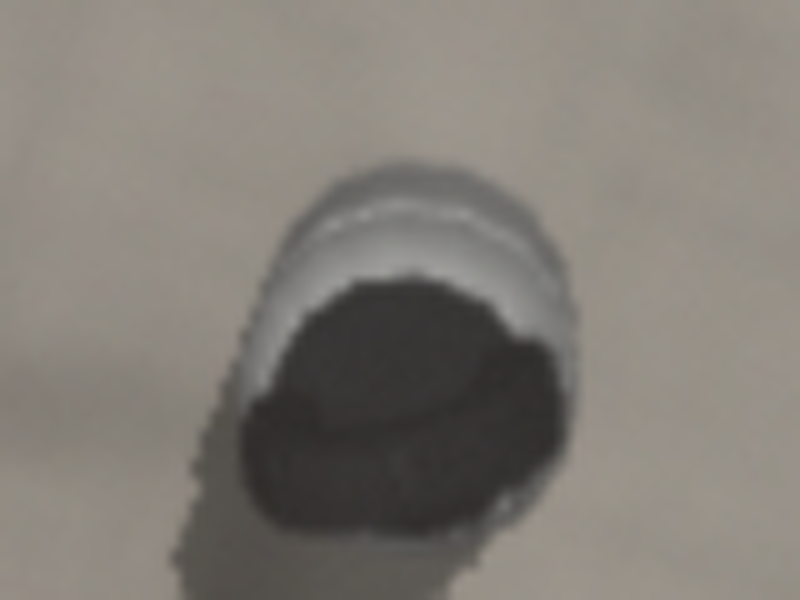

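```bash
cat > fit.py <<'E'
from h import *
from scipy.optimize import minimize
import itertools
im=cv2.imread("pics/w1.png");m=dict(np.load("w1.npz"))
S=8;x0,y0,W,H=232,170,80,60
g=cv2.GaussianBlur(cv2.resize(im[y0:y0+H,x0:x0+W].max(2),None,fx=S,fy=S,interpolation=cv2.INTER_CUBIC),(0,0),4)
mask=(g<66)
t=np.linspace(0,np.pi,13)
arch=[(16.5,42)]+[(16.5*np.cos(a),55.5+16.5*np.sin(a)) for a in t]+[(-16.5,42)]
inn=[(8.5,42)]+[(8.5*np.cos(a),55.5+8.5*np.sin(a)) for a in t]+[(-8.5,42)]
def render(p):
    x,y,yaw,r=p;o=np.zeros(mask.shape,np.uint8);c,s=np.cos(yaw),np.sin(yaw)
    def pj(P): return np.array([(proj(m,[x+(c*a-s*b)/1e3,y+(s*a+c*b)/1e3,z/1e3])-[x0,y0]+.5)*S for a,b,z in P],np.float32)
    def hull(P): cv2.fillConvexPoly(o,cv2.convexHull((pj(P)*16).astype(np.int32)),1,shift=4)
    for i in range(len(arch)-1):
        hull([(u,b,z) for (u,z) in (arch[i],arch[i+1],inn[i],inn[i+1]) for b in(-5,5)])
    hull([(r*np.cos(a),r*np.sin(a),42) for a in np.linspace(0,6.28,30)])
    return o>0
def cost(p):
    o=render(p);return 1-(o&mask).sum()/(o|mask).sum()
b=min((minimize(cost,[.511,-.352,yw,13],method="Nelder-Mead",options=dict(initial_simplex=np.array([.511,-.352,yw,13])+np.array([[0,0,0,0],[.006,0,0,0],[0,.006,0,0],[0,0,.3,0],[0,0,0,3]]),maxiter=250)) for yw in np.arange(0,np.pi,.39)),key=lambda r:r.fun)
print(b.x,np.degrees(b.x[2])%180,b.fun)
v=cv2.cvtColor(g,cv2.COLOR_GRAY2BGR);cs,_=cv2.findContours(render(b.x).astype(np.uint8),0,1);cv2.drawContours(v,cs,-1,(0,255,0),1)
cs,_=cv2.findContours(mask.astype(np.uint8),0,1);cv2.drawContours(v,cs,-1,(0,0,255),1)
cv2.imwrite("pics/fit.png",v)
E
python3 fit.py
```

```text
[ 0.5103719  -0.35722188  2.06249206 12.20835629] 118.17209037216749 0.10122114100362523
```

View pics/fit.png

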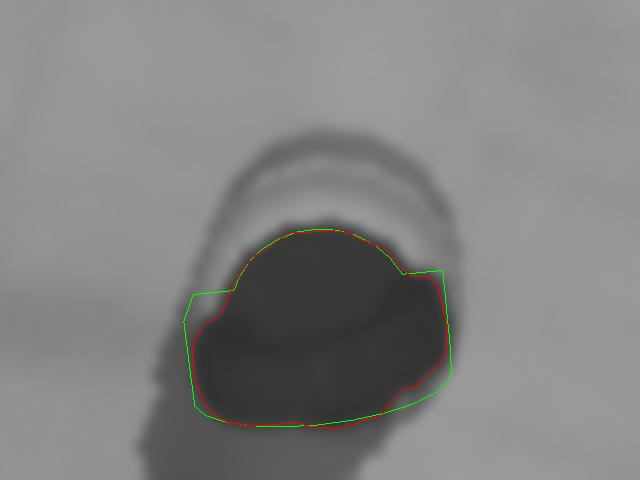

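```bash
python3 - <<'E'
s=open("fit.py").read()
a=s.index("    for i in range(len(arch)");b=s.index("    hull([(r*np")
s=s[:a]+'''    th=np.linspace(0,6.28,13)
    C=[(12.5,42,1,0)]+[(12.5*np.cos(a),55.5+12.5*np.sin(a),np.cos(a),np.sin(a)) for a in t]+[(-12.5,42,-1,0)]
    for A,B in zip(C,C[1:]):
        hull([(u+4*np.cos(h)*n,5*np.sin(h),z+4*np.cos(h)*k) for u,z,n,k in(A,B) for h in th])
'''+s[b:]
open("fit.py","w").write(s)
E
python3 fit.py
```

```text
[ 0.51119135 -0.35678654  2.14940534 12.97752751] 123.15185449366788 0.04267056680265824
```

View pics/fit.png

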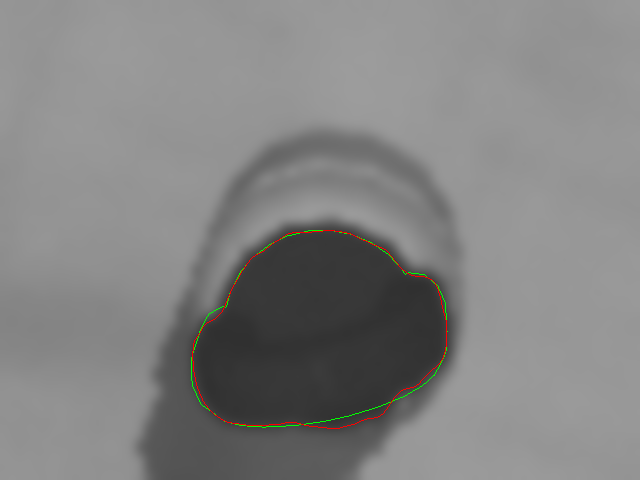

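The fit is good: weight at (0.511,-0.357), loop axis about 123°, so the jaws go along 33°. Grasping now.

```bash
python3 - <<'E'
from h import *
from station import ctrl
x,y=.511,-.3568
opts=[]
for d in(33,213,-147):
    q=quat(np.radians(d));j=ctrl.inverse_kinematics([x,y,.13],q)
    j2=ctrl.inverse_kinematics([.571,.107,.25],q);print(d,None if j is None else np.round(j,2),None if j2 is None else np.round(j2,2))
    if j is not None: opts.append((abs(j[5]),d))
d=min(opts)[1];q=quat(np.radians(d));print(d)
ctrl.grip(.6,80)
ctrl.move_ptp([x,y,.13],q)
print(ctrl.servo_line([x,y,.046],speed=.06,guard=8),ctrl.state()["position"],ctrl.state()["ft_force"])
print(ctrl.grip(0,80));s=ctrl.state();print(s["grip_width"],s["position"],s["ft_force"])
print(ctrl.servo_line([x,y,.13],speed=.08));ctrl.hold(.3)
s=ctrl.state();print(s["time"],s["grip_width"],s["position"],s["ft_force"])
E
```

```text
33 [-0.36  0.44  0.12  0.   -1.25 -2.21] [ 0.45  0.31  0.23  0.   -1.49 -3.02]
213 [-0.36  0.44  0.12  0.   -1.25  0.94] [ 0.45  0.31  0.23  0.   -1.49  0.12]
-147 [-0.36  0.44  0.12  0.   -1.25  0.94] [ 0.45  0.31  0.23  0.   -1.49  0.12]
213
False [ 0.5112924  -0.35696022  0.04646448] [-1.0167823  -0.54988601  0.00614994]
False
0.1027933294441854 [ 0.51118295 -0.35688292  0.04632875] [-0.15263188  0.08333336  2.60001999]
False
6.8583 0.09404265808624195 [ 0.51089222 -0.35676925  0.12972864] [-0.54737746 -0.26815122 -0.05127027]
```

```bash
python3 - <<'E'
from h import *
from station import ctrl
q=ctrl.state()["ee_rot"]
ctrl.servo_line([.511,-.3568,.26],speed=.2)
ctrl.move_ptp([.541,.155,.26],q);ctrl.hold(.2)
m=ctrl.camera_model("wrist");im=ctrl.capture("wrist")[:,:,::-1]
cv2.imwrite("pics/w2.png",im);np.savez("w2.npz",**{k:m[k] for k in("camera_matrix","world_to_cam")})
s=ctrl.state();print(s["time"],s["grip_width"],s["position"],s["ft_force"])
print(proj(m,[.571,.107,.124]),proj(m,[.571,.107,.154]),proj(m,np.array(s["position"])-[0,0,.046]))
E
```

```text
9.7667 0.102827509792848 [0.54119572 0.15444125 0.2599658 ] [-0.68636932  0.35411823 -1.45776816]
[284.50501016 138.80599536] [284.66537704 140.17851329] [283.79097189 228.96683091]
```

View pics/w2.png

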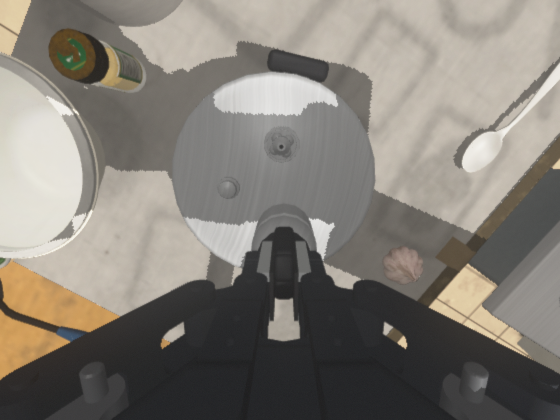

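The stem is at about (281,145), the held weight's body at (284,235) and the valve at (228,187). A crop will refine the stem.

```bash
python3 - <<'E'
from h import *
im=cv2.imread("pics/w2.png");x,y=240,115
c=cv2.resize(im[y:y+60,x:x+80],None,fx=10,fy=10,interpolation=cv2.INTER_CUBIC)
cv2.imwrite("pics/w2z.png",c)
E
```

```text
(no output)
```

View pics/w2z.png

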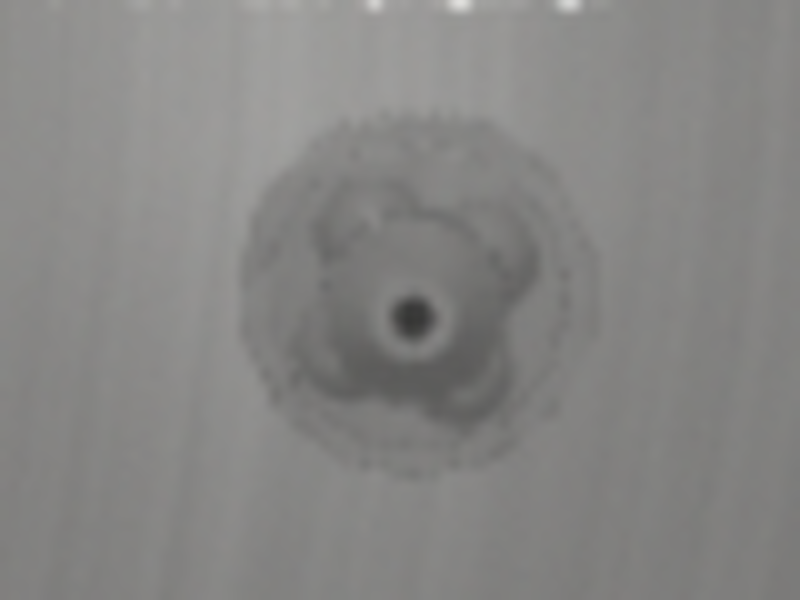

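```bash
python3 - <<'E'
from h import *
m=dict(np.load("w2.npz"))
print("tip",ray(m,280.75,146.35,.154),"collar",ray(m,281.3,144.05,.124))
im=cv2.imread("pics/w2.png");S=8;x0,y0=244,190
c=cv2.resize(im[y0:y0+70,x0:x0+84],None,fx=S,fy=S,interpolation=cv2.INTER_CUBIC)
for z,col in((0,(0,255,0)),(.042,(0,0,255))):
    P=[(proj(m,[.5412+.0185*np.cos(a),.15444+.0185*np.sin(a),.26-.046+z])-[x0,y0]+.5)*S for a in np.linspace(0,6.28,60)]
    cv2.polylines(c,[np.int32(P)],True,col,1)
cv2.imwrite("pics/w2h.png",c)
E
```

```text
tip [0.57100024 0.11292792 0.154     ] collar [0.57090938 0.11256795 0.124     ]
```

View pics/w2h.png

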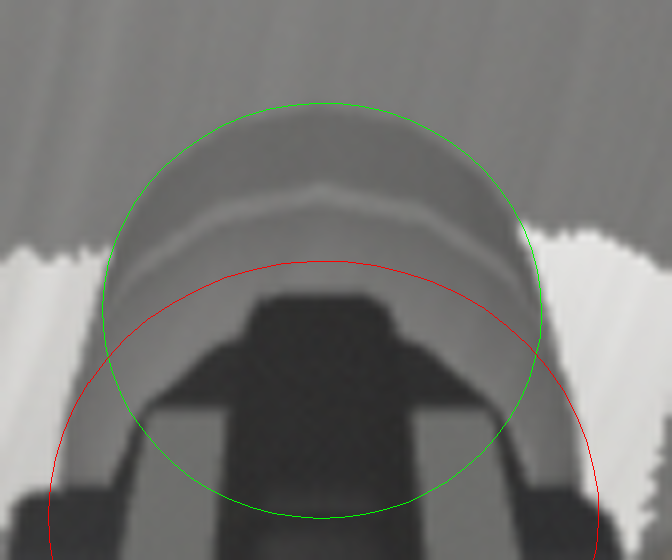

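The held weight matches its predicted outline, so it is aligned to the TCP within about 1 mm. Tip and collar agree on (0.571,0.1127). Descending over the stem.

```bash
python3 - <<'E'
from h import *
from station import ctrl
x,y=.571,.1127
def p(t):
    s=ctrl.state();print(t,round(s["time"],2),np.round(s["position"],4),np.round(s["ft_force"],2),round(s["grip_width"],3))
ctrl.servo_line([x,y,.26],speed=.08);ctrl.servo_line([x,y,.212],speed=.08);ctrl.hold(.2);p("above")
print(ctrl.servo_line([x,y,.187],speed=.03,guard=5));p("on stem")
E
```

```text
above 11.52 [0.5713 0.1128 0.2126] [-0.42 -0.25 -1.04] 0.094
False
on stem 12.5 [0.5712 0.1127 0.1873] [ 0.58  0.62 -1.86] 0.098
```

```bash
python3 - <<'E'
from h import *
from station import ctrl
x,y=.571,.1127
def p(t):
    s=ctrl.state();print(t,round(s["time"],2),np.round(s["position"],4),np.round(s["ft_force"],2),round(s["grip_width"],3));return s
for z in np.arange(.183,.160,-.002):
    g=ctrl.servo_line([x,y,z],speed=.02,guard=25);s=p((round(z,3),g))
    if g or (z<.1725 and s["ft_force"][2]>14): break
ctrl.hold(.4);p("end")
E
```

```text
(np.float64(0.183), False) 12.85 [0.5709 0.1127 0.1828] [ 0.47  0.42 -1.87] 0.099
(np.float64(0.181), False) 13.1 [0.571  0.1127 0.181 ] [-0.2   0.13 -0.79] 0.099
(np.float64(0.179), False) 13.35 [0.5713 0.1127 0.1798] [-0.35 -0.82  4.07] 0.095
(np.float64(0.177), False) 13.6 [0.5714 0.1127 0.1779] [-0.28 -0.59  4.83] 0.098
(np.float64(0.175), False) 13.85 [0.5706 0.1127 0.1736] [ 2.31 -0.28 -6.4 ] 0.093
(np.float64(0.173), False) 14.1 [0.5704 0.1127 0.1716] [ 1.55 -0.88 -8.29] 0.095
(np.float64(0.171), False) 14.35 [0.5709 0.1127 0.1711] [-0.37 -0.41 -3.66] 0.101
(np.float64(0.169), False) 14.6 [0.5716 0.1127 0.1703] [-0.26 -0.75  3.86] 0.099
(np.float64(0.167), False) 14.85 [0.5719 0.1127 0.1703] [-4.27 -0.04 13.13] 0.103
(np.float64(0.165), False) 15.1 [0.5722 0.1127 0.1702] [-7.93  1.97 21.62] 0.1
end 15.5 [0.5721 0.1127 0.1702] [-8.42 -0.37 21.34] 0.098
```

The click showed (force reversal), then a hard stop at TCP z=0.1702 against a predicted 0.170, with about 21 N of press. One visual check before handing in.

```bash
python3 - <<'E'
from h import *
from station import ctrl
im=ctrl.capture("scene")[:,:,::-1];cv2.imwrite("pics/s2.png",cv2.resize(im[170:350,130:410],(784,504),interpolation=cv2.INTER_CUBIC))
s=ctrl.state();print(s["time"],s["position"],s["ft_force"],s["ee_rot"])
E
```

```text
15.55 [0.57213263 0.11270072 0.17020993] [-8.91348642  0.95382258 21.35022799] [-0.00184042  0.87907616 -0.47667172  0.00240448]
```

View pics/s2.png

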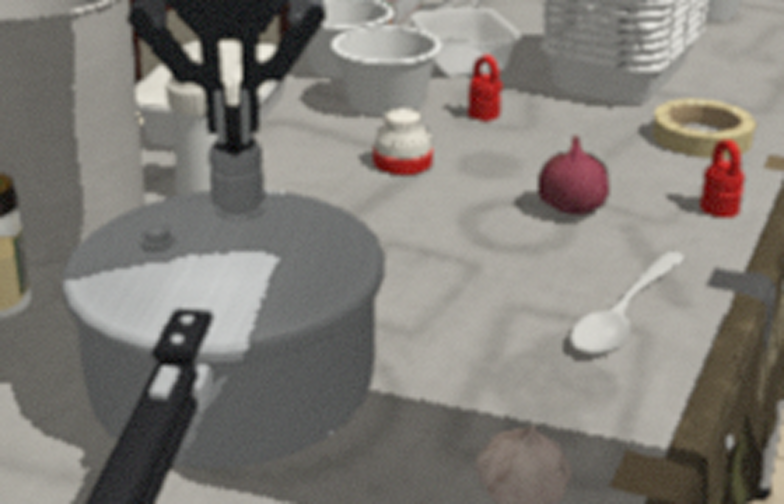

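The picture shows the weight upright on its seat at (237,180), still held by the loop, and the bystanders in view where they were. Handing in.

```bash
python3 -c "
from station import ctrl
ctrl.job_done();s=ctrl.state();print(s['time'],s['position'],s['ft_force'])"
```

```text
the job is handed in; nothing more can be done
the job is handed in; nothing more can be done
```

I picked the vent weight up by its loop, set it over the vent stem and pressed it past the catches onto its seat. I handed the job in at about 15.6 s, still holding it down.

**Seating:** The force reversed sharply as the weight snapped past the catches. It then came to a hard stop at TCP height 0.1702 m, against 0.170 m predicted for fully seated.

**Press:** The last reading showed about 21 N downward. There was also a steady sideways force of about 9 N, and the gripper had drifted about 1 mm in x. I left that as it was, since the tilt was under 0.01 rad.

**Scene picture:** The last picture shows the weight upright on its seat and held. The onion, timer, garlic and both red look-alikes appear where they started. The sauce tub, shaker and pepper jar I did not check separately; the arm never went near the table there.

**Disagreement:** My rough readings from the top camera put the weight and stem about 5 mm off in y compared with the wrist camera. I used the wrist values, and the grasp and fit bore them out. The hand-in gave no verdict.

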